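# Wind down the wing screw of a sample-jar lid clamp by fingertip strokes

## Robot

A 6-joint arm with a two-finger parallel gripper is mounted at the origin on the work surface. World frame = base frame: x ahead of the robot, y to its left, z up, the work surface at z = 0. Lengths are in m, angles in rad, forces in N, time in s.
With the tool pointing down it reaches from about 0.3 to 0.75 m from the base axis. Payload 8.5 kg.
Tool frame: the origin (TCP) lies midway between the tips of the shut fingers; the grasp point (between the pads) lies 19 mm behind it (ctrl.grip_depth is the distance from the TCP to the grasp point, in m); z points along the fingers, y is the line along which they close (so a half turn about z gives the same grasp; the last joint's range is limited). The gripper opens to 88 mm and grips with 3 to 60 N. Pads are 18 mm wide; open, the fingers measure 123 mm over their backs; the gripper's body (75 mm by 187 mm) begins 45 mm behind the grasp point.
Start: joints at [-1.347, 0.381, 1.297, -0, 1.464, -0.215], TCP at [0.234, -0.498, 0.239] pointing down, gripper open.
Joint ranges: [-3.11, 3.11], [-0.89, 2.33], [0.22, 2.48], [-1.42, 4.56], [0.17, 2.85], [-2.88, 2.88]. Speed limits (rad/s): [2.39, 2.39, 3.14, 3.14, 3.14, 3.14].

## Interface

Orientations are given as [roll, pitch, yaw] about the fixed x, y, z axes, in that order (R = Rz(yaw) Ry(pitch) Rx(roll)).
In Python, from station import ctrl gives the robot as it stands. Calls block until the motion is done:
- ctrl.move_to(position, orientation): joint-space move of the TCP to a pose.
- ctrl.move_straight(position, rotation=None, vel=0.15): straight line of the TCP; rotation=None keeps the orientation; vel is the mean speed in m/s.
- ctrl.goto_joints(angles): joint-space move.
- ctrl.set_gripper(opening, squeeze=None): opening from 0.0 (shut) to 1.0 (fully open); squeeze is the grip in N (None keeps the last); returns when the fingers have stopped.
- ctrl.pause(seconds).
- ctrl.ik(position, orientation): joint angles nearest the present ones, or None.
- ctrl.sense(): the state.
- ctrl.snapshot(name): name is "scene" or "top"; returns (picture, depth): 384x512x3 uint8, blue, green, red; 384x512 float32, m along the optical axis (not along the pixel's ray), 0 where there is no reading.
- ctrl.camera_info(name): a dict with "K" (3x3 intrinsics, pixels), "extrinsics" (4x4, takes a point from camera to world coordinates). Camera axes: x right, y up, looking along -z (the intrinsics and any distortion apply to the point x, -y, -z); pixel columns grow to the right and rows downward; lengths in m; the calibration is good to about 2 mm. A picture is of the moment at which its call begins. camera_info takes no time and is no camera call.
A pose or a line that the arm cannot do raises ctrl.IKError and nothing moves.
- ctrl.close_job(): hands the job in; it is judged then, once.
The state is a dict: "time": time; "joint_pos": joint angles; "joint_velocities": joint speeds; "joint_torque": joint torques, N m; "position": TCP position; "ee_rot": TCP orientation; "force": force on the tool from outside, world axes, zero at the start; "torque": the same for the moment, N m; "gripper_width": opening from 0.0 (shut) to 1.0 (fully open); "grasp_force": force on a finger pad.
Only numpy, scipy, OpenCV 4.12 (cv2) and the standard library are available. Lean on these libraries where they do the work, as an engineer would, in place of code of your own. Each camera call takes 0.05 s, during which the arm holds its last target. There are 200 camera calls.

## Task

The white-lidded sample jar stands in the lid clamp under a loose wing screw. Push the screw's wings round with a fingertip, stroke after stroke, clockwise seen from above, until the screw is fully home against its stop with its pad pressing on the lid, then take the hand away. Do not pinch or strain the screw, and leave the jars and other things where they are, none of them lifted.

Things in the scene. Friction and masses are not known exactly. Their poses are not given: they have to be found in the camera images.
- clamp: lid clamp, fixed. Origin: table level on the screw axis; z up. Base 112 x 120 x 12 mm; upright back plate 70 mm wide (along y), near face at x = +40 mm, 10 mm thick, top 180 mm above the table; an arm from it (30 mm wide, top at 120 mm) carries the upright screw. The wings are open all round except towards +x: a finger barely fits between wings and back plate.
- screw (a joint): angle of the screw, rad, growing clockwise seen from above (goes down 6 mm a turn; needs about 0.04 N m, stays where left). At 0 the yellow wing points along the clamp's +x. Starts between 4 and 10; pad meets the lid at about 15.7; firm stop (fully home) at 16.0. The wings sit on the screw by a springy hub, 0.3 N m per rad: they lead by about 0.15 rad when pushed, and give at the stop.
- wing_tip (a point): top of the yellow wing near its tip, 30.5 mm from the screw axis; the red wing is just opposite. Hub to tip gives the wings' direction.
- spindle: the screw's spindle and round rubber pad, dia 30 mm, which moves down with the screw without turning; origin: middle of the pad's underside. The screw's wings ride on it: 55 to 79 mm above this origin.
- sample_jar: closed white sample jar with a white lid, dia 73 mm, 62 mm tall, loose, standing on the clamp's base between low ledges; origin centre of underside; top of the lid 74 mm above the table.
- wing_hub (a point): top centre of the screw's dark hub (dia 20 mm, 24 mm tall), on the screw axis, 150 to 165 mm above the table, sinking as it turns. Two upright wings, one yellow, one red, stand out on opposite sides, 8 mm thick (11 mm near the tip), reaching 36 mm from the axis, from 22 mm below this point to 2 mm above it. Home, the wings clear the arm by about 7 mm.
- spare_jar_blue: spare closed sample jar, white, dia 68 mm, blue lid dia 73 mm, 62 mm tall, loose; origin centre of underside
- spare_jar_green: the same spare jar with a green lid, loose; origin centre of underside
- marker: marker pen lying flat, about 130 mm long, 16 mm high, black with blue cap, loose; origin near its middle, underside
- scraper: orange-handled scraper lying flat, 200 mm long, loose; origin on its underside
- tape_roll: yellow roll of tape lying flat, dia 80 mm, 22 mm high, loose; origin centre of underside
- loupe: small magnifier standing up, black barrel with metal top, dia 38 mm, 42 mm tall, loose; origin centre of underside
Things that resemble listed ones, but are neither listed nor needed, are in the scene too. What is shaped like the clamp but brown is not meant. What is shaped like the sample_jar but black is not meant.

How it is judged:
On the way:
1. the screw has been turned down until the pad presses on the lid (contact force between spindle and sample_jar above 1 N), for 0.1 s.
At the end, for the whole second after the job is handed in: The wing screw is home (joint value above 15.75, at rest), its pad presses on the sample jar's lid with more than 5 N, the jar stands upright in the clamp within 10 mm of the screw axis, and the other loose things are within 30 mm of where they were (value of joint screw above 15.75 rad and velocity of joint screw below 0.1 rad/s and contact force between spindle and sample_jar above 5 N and horizontal distance between sample_jar and clamp below 0.01 m and angle between sample_jar's own z axis and vertical below 0.06 rad and linear speed of sample_jar below 0.02 m/s and distance of each of spare_jar_blue, spare_jar_green, marker, scraper, tape_roll, loupe from where it was at the start of the episode below 0.03 m); the robot touches nothing.
It fails at once if the wing screw pinched or strained (over 38 N of finger force on it) (contact force between the fingers and spindle above 38 N).
It fails at once if the sample jar lifted or pushed out of its place (height (world z) of sample_jar above 0.027 m or distance of sample_jar from where it was at the start of the episode above 0.012 m or angle between sample_jar's own z axis and vertical above 0.2 rad).
It fails at once if one of the other loose things lifted (over 15 mm) or shoved away (over 30 mm) (distance of any of spare_jar_blue, spare_jar_green, marker, scraper, tape_roll, loupe from where it was at the start of the episode above 0.03 m or height (world z) of any of spare_jar_blue, spare_jar_green, marker, scraper, tape_roll, loupe above 0.015 m).
It also fails if it takes over 72 s, if anything falls off the work surface, if the arm or the gripper's body presses on something with over 40 N, if the wrist force passes 120 N, or if a joint passes its speed limit or range.

## Working session

There is one attempt and no reset: what is moved stays moved. The work goes in short steps, each a Python script; the robot and the scene stay as the last script left them, time stands still between calls to the robot, and variables do not carry over. Pictures are saved under pics/ and viewed, at most 10 in all, crops included, and the job is handed in when it is done.

```bash
mkdir -p pics; ls; cat > h.py <<'E'
import numpy as np, cv2
from station import ctrl
def shot(name,fn,crop=None,s=1):
    p,d=ctrl.snapshot(name); np.savez('pics/'+fn+'.npz',p=p,d=d)
    save(p,fn,crop,s); return p,d
def save(p,fn,crop=None,s=1):
    if crop: p=p[crop[1]:crop[3],crop[0]:crop[2]]
    cv2.imwrite('pics/'+fn+'.png',cv2.resize(p,None,fx=s,fy=s,interpolation=cv2.INTER_CUBIC))
def ray(name,u,v):
    c=ctrl.camera_info(name);K=np.array(c['K']);E=np.array(c['extrinsics'])
    r=np.array([(u-K[0,2])/K[0,0],-(v-K[1,2])/K[1,1],-1.])
    return E[:3,3],E[:3,:3]@r
def px(name,d,u,v):
    o,r=ray(name,u,v); return o+r*d[int(round(v)),int(round(u))]
def at_z(name,u,v,z):
    o,r=ray(name,u,v); return o+r*(z-o[2])/r[2]
E
python3 - <<'E'
from h import *
for n in('scene','top'):
    shot(n,n+'0',s=1); c=ctrl.camera_info(n); print(n,{k:np.round(v,3).tolist() if not isinstance(v,str) else v for k,v in c.items()})
a=cv2.imread('pics/scene0.png');b=cv2.imread('pics/top0.png')
s=ctrl.sense();print(s)
E
```

```text
pics
scene {'K': [[357.376, 0.0, 256.312], [0.0, 357.376, 192.108], [0.0, 0.0, 1.0]], 'extrinsics': [[0.766, -0.385, 0.515, 1.021], [0.643, 0.441, -0.626, -0.585], [0.014, 0.811, 0.585, 0.66], [0.0, 0.0, 0.0, 1.0]]}
top {'K': [[368.488, 0.0, 255.739], [0.0, 368.488, 196.035], [0.0, 0.0, 1.0]], 'extrinsics': [[-0.029, 0.996, -0.08, 0.471], [-1.0, -0.029, -0.006, 0.01], [-0.008, 0.079, 0.997, 1.155], [0.0, 0.0, 0.0, 1.0]]}
{'time': 0.1, 'joint_pos': array([-1.34731522e+00,  3.81127750e-01,  1.29810474e+00, -1.62368040e-05,
        1.46361586e+00, -2.15293956e-01]), 'joint_velocities': array([-0.0002885 , -0.00081649, -0.0029188 , -0.00168409,  0.00102729,
       -0.00109731]), 'joint_torque': array([ 3.42214837e-03, -4.38648391e+01, -2.24915171e+01,  7.14256126e-02,
        3.41524417e-02, -6.82213658e-05]), 'position': array([ 0.23360076, -0.49766645,  0.23822705]), 'ee_rot': array([-3.14036250e+00, -2.52490540e-04,  4.38776657e-01]), 'force': array([0.55619717, 0.41103265, 0.23750548]), 'torque': array([ 0.02524725,  0.03408494, -0.01828524]), 'grasp_force': 0.0, 'gripper_width': 0.99851477893131}
```

View pics/scene0.png

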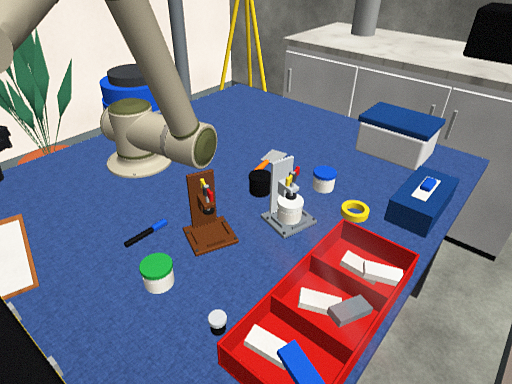

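View pics/top0.png

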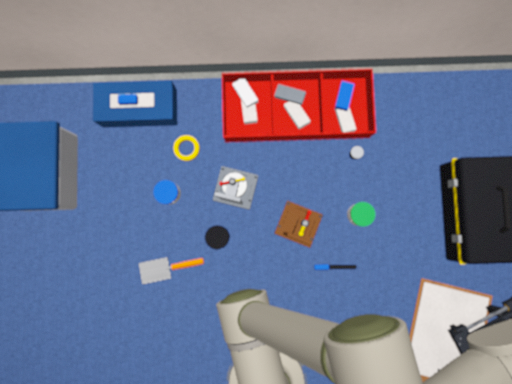

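Candidates: the grey clamp with the white jar (scene 288,205; top 236,187) and the brown lookalike (scene 207,215; top 300,223). The black jar (scene 260,183; top 217,237) is a decoy. I choose the grey clamp and will check it in a close crop.

```bash
python3 - <<'E'
from h import *
t=np.load('pics/top0.npz');s=np.load('pics/scene0.npz')
a=cv2.resize(t['p'][160:215,205:265],(400,367),interpolation=cv2.INTER_CUBIC)
b=cv2.resize(s['p'][145:240,255:325],(400,543),interpolation=cv2.INTER_CUBIC)
c=np.zeros((543,800,3),np.uint8);c[:367,:400]=a;c[:,400:]=b;cv2.imwrite('pics/crop1.png',c)
E
```

```text
(no output)
```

View pics/crop1.png

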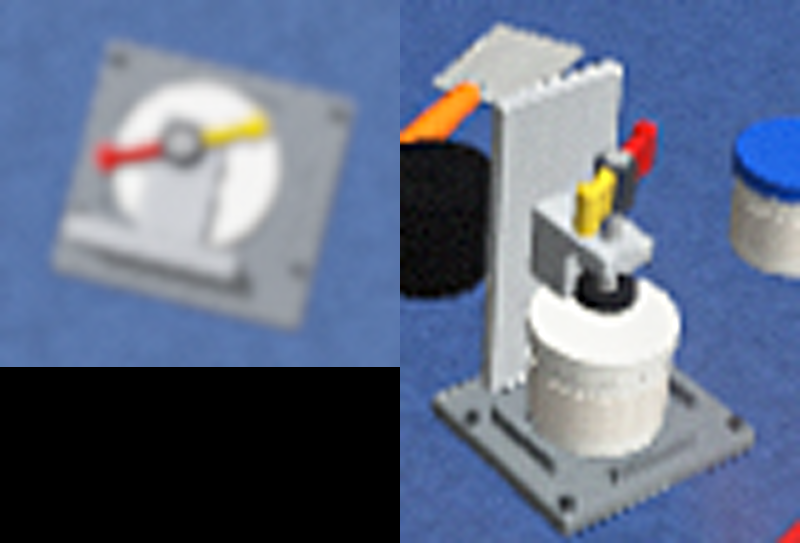

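The crop confirms the grey clamp with the white-lidded jar, a dark hub and yellow and red wings. In the top view the hub is at about (232.3,181.7), the yellow tip (244.3,179.2) and the red tip (220.8,183.5). In the scene view the hub is at about (293.5,173.5), yellow (290,176.2) and red (297.9,168.1). The plate is on the robot side.

```bash
python3 - <<'E'
from h import *
def tri(a,b):
    o1,r1=ray('top',*a);o2,r2=ray('scene',*b)
    k=np.linalg.lstsq(np.c_[r1,-r2],o2-o1,rcond=None)[0]
    p,q=o1+r1*k[0],o2+r2*k[1]; return np.round((p+q)/2,4),np.round(np.linalg.norm(p-q),4)
for n,a,b in(('hub',(232.3,181.7),(293.5,173.5)),('yel',(244.3,179.2),(290,176.2)),('red',(220.8,183.5),(297.9,168.1))):print(n,tri(a,b),at_z('top',*a,.162).round(4))
# plate top edge line from depth, top view & scene; base corners
t=np.load('pics/top0.npz');d=t['d']
v,u=np.mgrid[160:215,205:265]
c=ctrl.camera_info('top');K=np.array(c['K']);E=np.array(c['extrinsics'])
D=d[160:215,205:265];P=np.stack([(u-K[0,2])/K[0,0]*D,-(v-K[1,2])/K[1,1]*D,-D],-1)@E[:3,:3].T+E[:3,3]
z=P[...,2]
def rect(m,n):
    q=P[m][:,:2].astype(np.float32)*1000; print(n,len(q),cv2.minAreaRect(q),P[m].mean(0).round(4))
rect((z>.172)&(z<.19),'plate'); rect((z>.145)&(z<.171),'wings'); rect((z>.067)&(z<.08),'lid'); rect((z>.008)&(z<.018),'base')
E
```

```text
hub (array([0.5944, 0.0803, 0.156 ]), np.float64(0.0055)) [0.5915 0.0783 0.162 ]
yel (array([0.6014, 0.0488, 0.1659]), np.float64(0.0113)) [0.5973 0.0455 0.162 ]
red (array([0.5891, 0.1109, 0.1562]), np.float64(0.0023)) [0.5875 0.1096 0.162 ]
plate 101 ((549.5405883789062, 92.67340087890625), (68.83697509765625, 9.966544151306152), 74.15727996826172) [0.5493 0.0925 0.1793]
wings 132 ((576.0636596679688, 84.01292419433594), (64.92056274414062, 68.77538299560547), 77.28535461425781) [0.5865 0.0805 0.1603]
lid 213 ((585.3338012695312, 81.08465576171875), (68.72520446777344, 86.4224624633789), 77.92509460449219) [0.5964 0.0756 0.074 ]
base 613 ((590.4591064453125, 81.32064056396484), (119.79620361328125, 111.86243438720703), 74.41265106201172) [0.5903 0.0737 0.012 ]
```

```bash
cat >> h.py <<'E'
AX=np.array([.5927,.0798]); A0=164.3; R=.0295
def pose(phi,off,z):
    a=np.radians(A0-phi); d=np.array([np.cos(a),np.sin(a)]); t=np.array([-d[1],d[0]])
    yaw=(a+np.pi/2+np.pi)%(2*np.pi)-np.pi
    return np.r_[AX+R*d+off*t,z],[np.pi,0,yaw]
def zs(s): return .151+(16-s)*.006/(2*np.pi)-.013
def stroke(phi0,phi1,s_end,step=12,vel=.022,clear=.021,off=.0145,fmax=12,retract=True):
    z=zs(s_end)
    p,o=pose(phi0,clear,.235); ctrl.move_to(p,o)
    f0=np.array(ctrl.sense()['force'])
    ctrl.move_straight([*p[:2],z],vel=.08)
    f=np.array(ctrl.sense()['force'])-f0; print('down',f.round(1),ctrl.sense()['position'].round(4))
    if np.linalg.norm(f)>8: print('blocked'); ctrl.move_straight(p); return False
    p,o=pose(phi0,off,z); ctrl.move_straight(p,o,vel=.03)
    n=max(1,int(np.ceil((phi1-phi0)/step))); L=[]
    for ph in np.linspace(phi0,phi1,n+1)[1:]:
        p,o=pose(ph,off,z); ctrl.move_straight(p,o,vel=vel)
        f=np.array(ctrl.sense()['force'])-f0
        a=np.radians(A0-ph); d=np.array([np.cos(a),np.sin(a)]); t=np.array([-d[1],d[0]])
        L.append((round(ph),round(f[:2]@t,1),round(f[:2]@d,1),round(f[2],1)))
        if np.linalg.norm(f)>fmax: print('force stop'); break
    print(L)
    p,o=pose(ph,clear+.004,z); ctrl.move_straight(p,vel=.06)
    ctrl.move_straight([*p[:2],.235],vel=.15); print('t',ctrl.sense()['time'])
    return True
E
python3 - <<'E'
from h import *
ctrl.set_gripper(0.0)
p=ctrl.sense()['position']; ctrl.move_straight([p[0],p[1],.3],vel=.2)
p,o=pose(245,.021,.26)
print(ctrl.ik(p,o)); ctrl.move_to(p,o); print(ctrl.sense()['time'])
stroke(245,285,4.9)
print(ctrl.sense()['joint_pos'].round(2))
p,d=shot('scene','s1',(235,100,345,240),4)
E
```

```text
[-1.03236335e-01  4.95954211e-01  1.04479205e+00 -4.44089210e-16
  1.60084639e+00  1.30524437e+00]
4.2583
down [ 1.4 -0.2 -0.6] [0.6184 0.0541 0.1492]
[(255, np.float64(3.0), np.float64(0.6), np.float64(-0.5)), (265, np.float64(2.9), np.float64(-1.2), np.float64(-1.3)), (275, np.float64(3.7), np.float64(-2.2), np.float64(-1.4)), (285, np.float64(3.1), np.float64(-0.9), np.float64(-1.3))]
t 8.7917
[-0.13  0.47  1.16  0.    1.51  1.98]
```

View pics/s1.png

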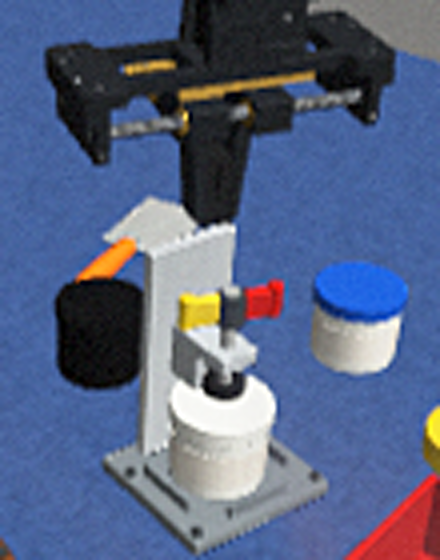

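The picture shows the wings have turned: yellow top at scene ≈(284.5,174.3), red top at ≈(302,171.5). Nothing else has moved. I'll compute the angle and then push the red wing.

```bash
cat >> h.py <<'E'
def wing(y,r,z=.163):
    d=at_z('scene',*y,z)-at_z('scene',*r,z); return (A0-np.degrees(np.arctan2(d[1],d[0])))%360
E
python3 - <<'E'
from h import *
y=wing((284.5,174.3),(302,171.5)); print('yellow',y)
# red push
r=(y-180)%360
if 80<r<115 :
    stroke(r,285,(360+285-180-8)/57.3); shot('scene','s2',(235,100,345,240),4)
E
```

```text
yellow 287.0844334867786
down [-0.8 -0.5 -0.3] [0.5913 0.116  0.1462]
[(119, np.float64(2.4), np.float64(-0.4), np.float64(-0.1)), (131, np.float64(1.4), np.float64(1.5), np.float64(0.9)), (143, np.float64(1.3), np.float64(-0.6), np.float64(-0.2)), (155, np.float64(2.9), np.float64(0.1), np.float64(-0.4)), (166, np.float64(0.8), np.float64(1.1), np.float64(-0.6)), (178, np.float64(0.8), np.float64(0.4), np.float64(-0.5)), (190, np.float64(1.8), np.float64(0.7), np.float64(-1.9)), (202, np.float64(3.6), np.float64(0.7), np.float64(-2.2)), (214, np.float64(1.8), np.float64(-0.6), np.float64(-1.7)), (226, np.float64(2.2), np.float64(-0.6), np.float64(-1.3)), (238, np.float64(1.6), np.float64(-0.8), np.float64(-1.2)), (249, np.float64(1.8), np.float64(-1.2), np.float64(-0.2)), (261, np.float64(1.2), np.float64(-0.1), np.float64(0.8)), (273, np.float64(1.5), np.float64(-0.7), np.float64(0.3)), (285, np.float64(2.0), np.float64(-0.8), np.float64(0.8))]
t 20.9417
```

View pics/s2.png

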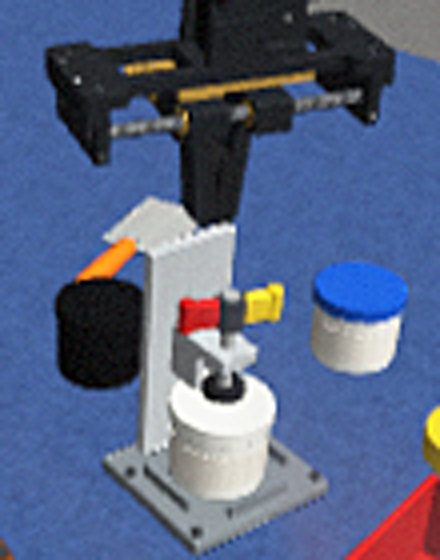

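The wings have swapped: red is at scene ≈(284,175), yellow at ≈(301.5,172), exactly half a turn on. The jar has not moved. Next are the two further half-turn strokes.

```bash
python3 - <<'E'
from h import *
if stroke(105,285,11.15):
    p,d=ctrl.snapshot('scene')
    if stroke(105,285,14.3): q,d=ctrl.snapshot('scene'); cv2.imwrite('pics/s34.png',cv2.resize(np.hstack([p[150:240,250:345],q[150:240,250:345]]),None,fx=4,fy=4))
E
```

```text
down [ 0.1  1.  -0.2] [0.5899 0.1159 0.1432]
[(117, np.float64(0.7), np.float64(0.2), np.float64(0.5)), (129, np.float64(1.4), np.float64(2.0), np.float64(-0.4)), (141, np.float64(1.9), np.float64(0.5), np.float64(-0.5)), (153, np.float64(1.6), np.float64(1.1), np.float64(-0.1)), (165, np.float64(2.3), np.float64(1.3), np.float64(0.0)), (177, np.float64(1.6), np.float64(1.7), np.float64(-0.9)), (189, np.float64(3.3), np.float64(2.0), np.float64(-1.1)), (201, np.float64(3.4), np.float64(0.9), np.float64(-2.6)), (213, np.float64(3.8), np.float64(-0.4), np.float64(-2.2)), (225, np.float64(3.0), np.float64(-0.5), np.float64(-1.9)), (237, np.float64(3.0), np.float64(-1.8), np.float64(-0.9)), (249, np.float64(3.5), np.float64(-1.2), np.float64(-0.6)), (261, np.float64(2.4), np.float64(-0.9), np.float64(-0.2)), (273, np.float64(2.6), np.float64(-1.2), np.float64(-0.3)), (285, np.float64(2.7), np.float64(-1.2), np.float64(0.4))]
t 33.1833
down [-0.  -1.   0.2] [0.59   0.1159 0.1402]
[(117, np.float64(0.2), np.float64(-0.8), np.float64(0.1)), (129, np.float64(0.9), np.float64(1.6), np.float64(-1.3)), (141, np.float64(0.9), np.float64(1.9), np.float64(-0.8)), (153, np.float64(0.6), np.float64(1.4), np.float64(-0.5)), (165, np.float64(0.4), np.float64(1.4), np.float64(-0.5)), (177, np.float64(0.7), np.float64(1.9), np.float64(-0.5)), (189, np.float64(2.1), np.float64(1.0), np.float64(-2.7)), (201, np.float64(3.4), np.float64(1.0), np.float64(-3.5)), (213, np.float64(2.8), np.float64(0.6), np.float64(-2.6)), (225, np.float64(3.0), np.float64(0.2), np.float64(-1.6)), (237, np.float64(3.4), np.float64(-1.0), np.float64(-1.1)), (249, np.float64(2.3), np.float64(-0.3), np.float64(-0.3)), (261, np.float64(2.1), np.float64(-1.2), np.float64(0.3)), (273, np.float64(2.1), np.float64(-0.8), np.float64(-0.9)), (285, np.float64(2.6), np.float64(-1.5), np.float64(0.1))]
t 45.475
```

View pics/s34.png

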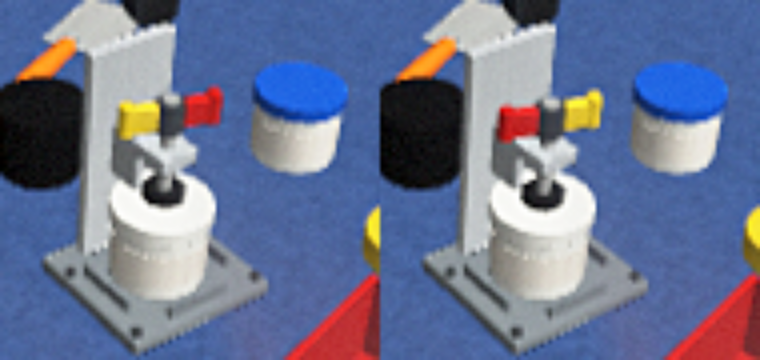

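Both half turns are done: yellow is now at scene ≈(396/4…) on the right again, red on the left, and the pad is close to the lid. Now the final stroke with the yellow wing to the stop.

```bash
python3 - <<'E'
from h import *
stroke(105,232,16.0,fmax=15)
p,o=pose(180,.05,.25); j=ctrl.sense()['position']
ctrl.move_straight([j[0],j[1],.27],vel=.15)
q,d=ctrl.snapshot('scene'); cv2.imwrite('pics/s5.png',cv2.resize(q[140:240,250:345],None,fx=6,fy=6,interpolation=cv2.INTER_CUBIC))
print(ctrl.sense()['time'])
E
```

```text
down [-0.7 -0.8  0.6] [0.59   0.1159 0.1385]
[(117, np.float64(0.1), np.float64(-0.7), np.float64(0.7)), (128, np.float64(0.6), np.float64(0.9), np.float64(-0.1)), (140, np.float64(1.3), np.float64(1.2), np.float64(-0.2)), (151, np.float64(1.7), np.float64(0.7), np.float64(0.2)), (163, np.float64(1.5), np.float64(1.3), np.float64(-1.3)), (174, np.float64(1.4), np.float64(0.7), np.float64(-0.8)), (186, np.float64(1.9), np.float64(2.1), np.float64(-0.0)), (197, np.float64(3.1), np.float64(1.2), np.float64(-2.1)), (209, np.float64(5.4), np.float64(-0.8), np.float64(-1.6)), (220, np.float64(8.0), np.float64(-1.8), np.float64(-3.5)), (232, np.float64(10.4), np.float64(-4.2), np.float64(-4.5))]
t 55.8833
56.3167
```

View pics/s5.png

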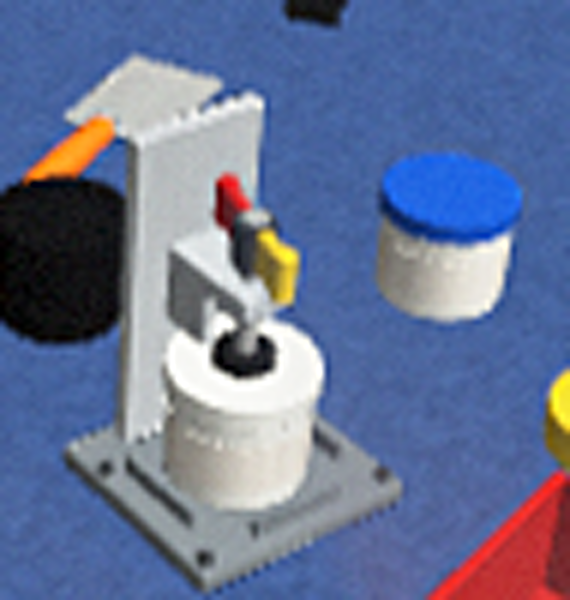

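The pad sits on the lid, with yellow at scene ≈(297.2,180.7) and red at ≈(288.3,170). The force rose steadily from 197°, as expected at the stop. I'll check the angle and hand in.

```bash
python3 - <<'E'
from h import *
w=wing((297.2,180.7),(288.3,170),.153); print(w, (w+720)/57.2958)
if w>186: print(ctrl.close_job())
E
```

```text
193.64999638259295 15.946194945922615
the job is handed in; nothing more can be done
None
```

The wing screw is home: I measured about 15.95 rad from the last picture. The pad is on the lid, nothing looked disturbed in that view, and the hand is clear. The job was handed in with the robot's clock at about 56 s; it returned no verdict.

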